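# Find the worn flywheel and flag it

## Task

One of the two demonstration flywheels on the lecture bench has a worn bearing. Rock each disc on its axle by the top of its rim, the flywheel on the robot's left first and then the one on its right: push it firmly sideways to the robot's left until it stops, then to the right until it stops, and feel which one has play. Then push the red flag of the worn one fully over, away from the robot, leave the other flag as it is, and do not disturb the things lying about.

Things in the scene. Friction and masses are not known exactly. Their poses are not given: they have to be found in the camera images.
- stand_a: one of two flywheels that look alike; which one is on the robot's left (y > 0) varies. Blue base screwed to the bench, 190 x 210 x 20 mm, reaching 65 mm to its -y and 145 mm to its +y; fork cheeks 12 mm thick, centred 30 mm either side of the disc, 155 mm high. Origin: on the bench below the disc's middle. x: in the disc's plane, away from the robot; y: the axle, to the robot's left (turned up to 0.25 rad)
- top_a (a point): topmost point of the disc's rim on stand_a when upright, at mid-thickness, 225 mm above the bench; fixed to the stand, with its axes. The aluminium disc, 170 mm in diameter, 14 mm thick, stands upright on a horizontal axle 140 mm above the bench and also spins on it; above the fork both its faces are free to touch
- play_a (a joint): sideways lean of stand_a's disc, rad; 0 (start) upright, + when its top leans to the stand's +y (left). Just one of the two bearings is worn. A sound one gives springily, about 0.01 rad (under 1 mm at the rim) for 6 N near the top, and springs back; the worn one moves with under 1 N to hard stops at about 0.08 rad (6 to 7 mm at the rim) either side and stays where left
- hinge_a (a point): hinge of stand_a's out-of-service flag, 40 mm above the bench, 110 mm to the stand's +y from the disc's mid-plane; the stand's axes. The flag: a steel stem, 11 mm in diameter, with a red round plate on top facing along x (28 mm in diameter, 10 mm thick, centre 80 mm from the hinge, far edge 94 mm; push it there with the fingertips)
- flag_a (a joint): swing of stand_a's red flag about the stand's y, rad; 0 (in service): it leans 0.5 rad from upright to the stand's -x (towards the robot); 1.0 (out of service) is the stop: it leans 0.5 rad to +x. Starts between 0 and 0.15, takes about 1 N at the plate to push over, stays where left
- stand_b: one of two flywheels that look alike; which one is on the robot's left (y > 0) varies. Blue base screwed to the bench, 190 x 210 x 20 mm, reaching 65 mm to its -y and 145 mm to its +y; fork cheeks 12 mm thick, centred 30 mm either side of the disc, 155 mm high. Origin: on the bench below the disc's middle. x: in the disc's plane, away from the robot; y: the axle, to the robot's left (turned up to 0.25 rad)
- top_b (a point): topmost point of the disc's rim on stand_b when upright, at mid-thickness, 225 mm above the bench; fixed to the stand, with its axes. The aluminium disc, 170 mm in diameter, 14 mm thick, stands upright on a horizontal axle 140 mm above the bench and also spins on it; above the fork both its faces are free to touch
- play_b (a joint): sideways lean of stand_b's disc, rad; 0 (start) upright, + when its top leans to the stand's +y (left). Just one of the two bearings is worn. A sound one gives springily, about 0.01 rad (under 1 mm at the rim) for 6 N near the top, and springs back; the worn one moves with under 1 N to hard stops at about 0.08 rad (6 to 7 mm at the rim) either side and stays where left
- hinge_b (a point): hinge of stand_b's out-of-service flag, 40 mm above the bench, 110 mm to the stand's +y from the disc's mid-plane; the stand's axes. The flag: a steel stem, 11 mm in diameter, with a red round plate on top facing along x (28 mm in diameter, 10 mm thick, centre 80 mm from the hinge, far edge 94 mm; push it there with the fingertips)
- flag_b (a joint): swing of stand_b's red flag about the stand's y, rad; 0 (in service): it leans 0.5 rad from upright to the stand's -x (towards the robot); 1.0 (out of service) is the stop: it leans 0.5 rad to +x. Starts between 0 and 0.15, takes about 1 N at the plate to push over, stays where left
- funnel_mid (a point): orange plastic funnel standing mouth down, 100 mm wide and 120 mm high; bystander; point 60 mm up its axis
- board_mid (a point): brown wooden board lying flat, 55 x 130 x 18 mm; bystander; point at its centre
- flask_mid (a point): yellow flask, 84 mm in diameter, 200 mm high; bystander; point at its centre
- vial_mid (a point): clear bottle with a blue cap, 44 mm in diameter, 100 mm high; bystander; point at its centre

How it is judged:
On the way, in this order (a step that is already met when the one before it is completed fails the run):
1. the flywheel on the left is pushed at the rim to the left until it stops (a sound bearing: leaning 0.004 rad; a worn one: 0.05 rad) (((world y of stand_a above 0 m and value of joint play_a above 0.004 rad) or (world y of stand_b above 0 m and value of joint play_b above 0.05 rad))), for 0.05 s.
2. the flywheel on the left is pushed at the rim to the right until it stops (a sound bearing: leaning 0.004 rad; a worn one: 0.05 rad) (((world y of stand_a above 0 m and value of joint play_a below -0.004 rad) or (world y of stand_b above 0 m and value of joint play_b below -0.05 rad))), for 0.05 s.
3. the flywheel on the right is pushed at the rim to the left until it stops (a sound bearing: leaning 0.004 rad; a worn one: 0.05 rad) (((world y of stand_b above 0 m and value of joint play_a above 0.004 rad) or (world y of stand_a above 0 m and value of joint play_b above 0.05 rad))), for 0.05 s.
4. the flywheel on the right is pushed at the rim to the right until it stops (a sound bearing: leaning 0.004 rad; a worn one: 0.05 rad) (((world y of stand_b above 0 m and value of joint play_a below -0.004 rad) or (world y of stand_a above 0 m and value of joint play_b below -0.05 rad))), for 0.05 s.
5. the flag of the flywheel with the worn bearing is thrown over (joint above 0.8) (value of joint flag_b above 0.8 rad), for 0.1 s.
At the end, for the whole second after the job is handed in: The red flag of the flywheel with the worn bearing is thrown over (joint above 0.8 rad of 1.0) and the flag of the sound one is still back (below 0.4 rad), after both discs were rocked to both sides (value of joint flag_b above 0.8 rad and value of joint flag_a below 0.4 rad); the robot touches nothing.
It fails at once if the flag of the sound flywheel is pushed over (above 0.4 rad) (value of joint flag_a above 0.4 rad).
It fails at once if a bystander (funnel, board, flask, bottle) is moved by more than 30 mm (distance of any of funnel_mid, board_mid, flask_mid, vial_mid from where it was at the start of the episode above 0.03 m).
It also fails if it takes over 64 s, if anything falls off the work surface, if the arm or the gripper's body presses on something with over 40 N, if the wrist force passes 120 N, or if a joint passes its speed limit or range.

## Robot

A 6-joint arm with a two-finger parallel gripper is mounted at the origin on the work surface. World frame = base frame: x ahead of the robot, y to its left, z up, the work surface at z = 0. Lengths are in m, angles in rad, forces in N, time in s.
With the tool pointing down it reaches from about 0.35 to 1 m from the base axis. Payload 7.1 kg.
Tool frame: the origin (TCP) lies at the very end of the fingers, on their centre line; the grasp point (between the pads) lies 19 mm behind it; z points along the fingers, y is the line along which they close (so a half turn about z gives the same grasp; the last joint's range is limited). The gripper opens to 85 mm and grips with 20 to 120 N. Pads are 22 mm wide; open, the fingers measure 114 mm over their backs; the gripper's body (76 mm by 85 mm) begins 54 mm behind the grasp point. The pads swing forward as they close: fully open they stand 13 mm farther back than shut.
Start: joints at [-1.256, 0.423, 1.63, -0, 1.089, -0.019], TCP at [0.205, -0.59, 0.193] pointing down, gripper open.
Joint ranges: [-3, 3], [-0.9, 2.11], [0.09, 2.58], [-1.31, 4.45], [0.11, 2.69], [-2.54, 2.54]. Speed limits (rad/s): [2.39, 2.39, 3.01, 3.14, 3.14, 3.14].

## Interface

Orientations are given as a rotation vector (axis times angle).
In Python, from workcell import arm gives the robot as it stands.
- The arm moves only by the tool play_rows, never from a script. Its argument "commands" is a list of rows, each an object of numbers: "tx", "ty", "tz": the shift along the world's x, y, z in m; "yaw": the turn about the world's z in degrees; "fingers": the closure, from 0 (fully open) to 1 (shut). A call has 1 to 8 rows; each row shifts and turns the commanded pose from where the row before left it; what a row does not reach is not made up. A row lasts 1/10 s, in which the tool goes at most 50 mm and 8.59 degrees, less where a joint would pass 70% of its speed; a pose out of reach is approached as far as the arm can. A call is refused whole if a number of a shift passes 0.05 or a number of a turn 8.59, either way. A call with a gripper value outside its range is refused whole. The fingers move at their own pace and stop on an object; "squeeze" is the grip in N (left out, the last holds). Time passes only in rows, so rows that do not move let the fingers close. It gives the time, the measured TCP pose, the force, the opening and the grip force at its end, in the units of the state.
- arm.get_obs(): the state, without advancing time (a new reading comes with each control period).
- arm.capture(name): name is "side" or "top" or "wrist"; returns a dict with "pixels" (480x640x3 uint8, blue, green, red), "depth" (480x640 float32, m along the optical axis (not along the pixel's ray), 0 where there is no reading), "camera_matrix" (3x3 intrinsics, pixels), "rvec" (rotation vector, rad) and "tvec" (3), from world to camera coordinates, as OpenCV has them. Camera axes: x right, y down, z forward; pixel columns grow to the right and rows downward; lengths in m; the calibration is good to about 2 mm. A picture is of the moment at which its call begins.
- arm.hand_in(): hands the job in; it is judged then, once.
The state is a dict: "t": time; "joint_pos": joint angles; "joint_velocities": joint speeds; "effort": joint torques, N m; "tcp_pos": TCP position; "orientation": TCP orientation; "ft_force": force on the tool from outside, world axes, zero at the start; "torque": the same for the moment, N m; "finger_gap": finger opening in m; "grip_force": force on a finger pad.
Only numpy, scipy, OpenCV 4.12 (cv2) and the standard library are available. Lean on these libraries where they do the work, as an engineer would, in place of code of your own. Each camera call takes 0.05 s, during which the arm holds its last target. There are 200 camera calls.

## Working session

There is one attempt and no reset: what is moved stays moved. The work goes in short steps, Python scripts to look and compute and a tool call to move; the robot and the scene stay as the last step left them, time stands still between calls to the robot, and variables do not carry over. Pictures are saved under pics/ and viewed, at most 10 in all, crops included, and the job is handed in when it is done.

Besides the shell and the picture viewer there is one more tool, called after "Request:" as name(argument=value, ...) on one line, values as JSON. play_rows: Moves the arm, as the interface text tells. Its arguments: {"type":"object","properties":{"commands":{"type":"array"},"squeeze":{"type":"number"}},"required":["commands"]}

```bash
mkdir -p pics
cat > h.py <<'E'
import numpy as np,cv2
from workcell import arm
def world(c,mask=None):
    d=c["depth"];K=np.array(c["camera_matrix"]);R=cv2.Rodrigues(np.array(c["rvec"],float))[0];t=np.array(c["tvec"],float).ravel()
    v,u=np.indices(d.shape);P=np.stack([(u-K[0,2])/K[0,0]*d,(v-K[1,2])/K[1,1]*d,d],-1)
    W=(P-t)@R; W[d<=0]=np.nan
    return W
E
python3 - <<'E'
from h import *
for n in("top","side"):
    c=arm.capture(n);cv2.imwrite(f"pics/{n}0.png",c["pixels"]);np.savez(f"{n}0.npz",**c)
    R=cv2.Rodrigues(np.array(c["rvec"],float))[0];print(n,-R.T@np.array(c["tvec"]).ravel(),R[2])
print(arm.get_obs())
E
```

```text
top [0.45757821 0.03533962 1.28337245] [ 0.11037968  0.0081778  -0.99385585]
side [0.5276825  0.91886836 0.92329014] [ 0.06131987 -0.75098019 -0.65747138]
{'t': 0.1, 'joint_pos': array([-1.25599194e+00,  4.23725417e-01,  1.63061228e+00,  1.52224835e-05,
        1.08857895e+00, -1.89958861e-02]), 'joint_velocities': array([-0.00092427, -0.00193776, -0.00252282, -0.00102957,  0.00240571,
       -0.00139094]), 'effort': array([-7.16880550e-06, -5.58424258e+01, -2.82444978e+01, -3.67049358e-05,
        3.07308183e-03, -2.17106248e-05]), 'tcp_pos': array([ 0.20463792, -0.58998331,  0.19254831]), 'orientation': array([-3.09664709e+00, -5.21672536e-01,  2.85415155e-04]), 'ft_force': array([0.09892701, 0.04701114, 0.10885049]), 'torque': array([ 0.00919162, -0.03001601, -0.03097298]), 'grip_force': 0.0, 'finger_gap': 0.08545057844457757}
```

View pics/top0.png

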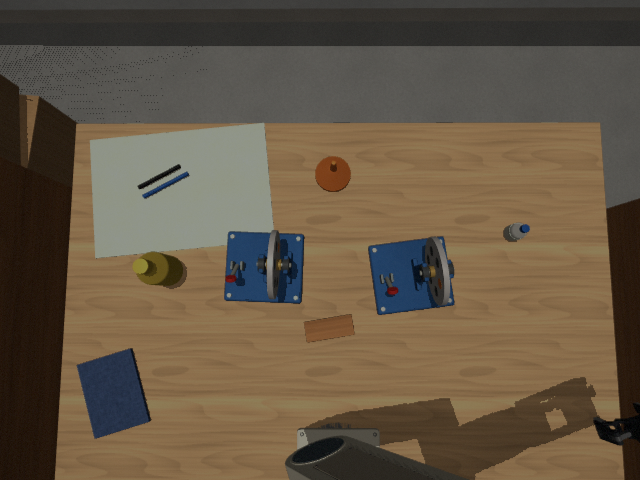

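View pics/side0.png

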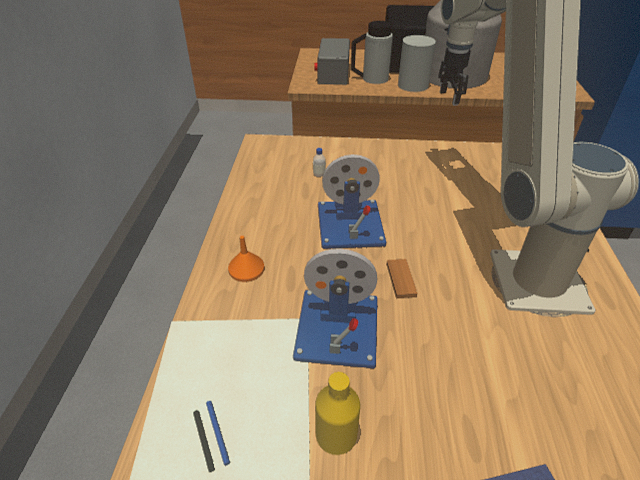

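The top view shows the left stand (disc at 273,265; flag at 231,279) and the right stand (disc at 438,272; flag at 391,291). The funnel is at (333,174), the board at (329,328), the flask at (153,268) and the bottle at (517,232). Next I'll measure the discs, bases and flags from depth.

Run:
```python
from h import *
for n in("top","side"):
    c=np.load(n+"0.npz");W=world(c);p=c["pixels"].astype(int);b,g,r=p[...,0],p[...,1],p[...,2]
    for s,nm in((1,"L"),(-1,"R")):
        reg=(W[...,1]*s>0)&(W[...,0]>.3)&(W[...,0]<.75)&(abs(W[...,1])<.35)
        m=reg&(abs(W[...,2]-.02)<.006)&(b>r+40)
        q=W[m][:,:2];rc=cv2.minAreaRect((q*1000).astype(np.float32));print(n,nm,"base",rc)
        D=W[reg&(W[...,2]>.175)];
        x=np.polyfit(D[:,0],D[:,1],1);i=D[:,2]>.2
        print(" disc slope",x[0],"mean",D.mean(0),"zmax",D[:,2].max(),"xr",np.percentile(D[:,0],[1,99]),"topmean",D[D[:,2]>.215].mean(0), len(D))
        F=W[reg&(r>120)&(g<60)&(b<60)&(W[...,2]>.06)&(W[...,2]<.16)]
        print(" flag",np.median(F,0),F.min(0),F.max(0),len(F))
    for nm,u,v in (("funnel",333,166),("board",329,328),("flask",142,266),("vial",524,229)) if n=="top" else ():
        print(nm,W[v,u])
```

```text
top L base ((534.8190307617188, 200.37069702148438), (207.25634765625, 185.99151611328125), 87.84922790527344)
 disc slope -0.034697568034973585 mean [0.53179766 0.15907013 0.20791801] zmax 0.23018070395491444 xr [0.45826477 0.60812401] topmean [0.53365789 0.16004187 0.2213236 ] 485
  return _methods._mean(a, axis=axis, dtype=dtype,
  ret = um.true_divide(
Traceback (most recent call last):
ValueError: zero-size array to reduction operation minimum which has no identity
```

Run:
```python
from h import *
for n in("top","side"):
    c=np.load(n+"0.npz");W=world(c);p=c["pixels"].astype(int);b,g,r=p[...,0],p[...,1],p[...,2]
    for s,nm in((1,"L"),(-1,"R")):
        reg=(W[...,1]*s>0)&(W[...,0]>.3)&(W[...,0]<.75)&(abs(W[...,1])<.35)
        m=reg&(abs(W[...,2]-.02)<.006)&(b>r+40)
        print(n,nm,"base",cv2.minAreaRect((W[m][:,:2]*1000).astype(np.float32)))
        D=W[reg&(W[...,2]>.175)]
        print(" disc slope",np.polyfit(D[:,0],D[:,1],1)[0],"xr",np.percentile(D[:,0],[1,99]),"top",np.median(D[D[:,2]>.215],0),np.percentile(D[:,1],[5,95]))
        F=W[reg&(r>90)&(g<r/3)&(b<r/3)&(W[...,2]>.05)&(W[...,2]<.15)]
        if len(F):print(" flag",np.median(F,0),F.min(0),F.max(0),len(F))
    for nm,u,v in (("funnel",333,166),("board",329,328),("flask",142,266),("vial",524,229)) if n=="top" else ():
        print(nm,W[v,u])
```

```text
top L base ((534.8190307617188, 200.37069702148438), (207.25634765625, 185.99151611328125), 87.84922790527344)
 disc slope -0.034697568034973585 xr [0.45826477 0.60812401] top [0.53503961 0.15973253 0.22163285] [0.15251873 0.16664109]
 flag [0.49545184 0.27133238 0.12205242] [0.49276051 0.26306307 0.11769354] [0.50039968 0.28090358 0.12687647] 26
top R base ((512.5010986328125, -199.00198364257812), (185.29150390625, 207.59571838378906), 7.585132598876953)
 disc slope 0.13100732939090629 xr [0.4446342  0.59101833] top [ 0.51951058 -0.23753503  0.22095324] [-0.24850632 -0.22526596]
 flag [ 0.46596397 -0.13388192  0.12345362] [ 0.46347955 -0.14240307  0.12019047] [ 0.47093115 -0.12448649  0.12730695] 25
funnel [0.79148289 0.01304609 0.10347211]
board [0.37076567 0.02305573 0.02042794]
flask [0.52524547 0.46112002 0.20080614]
vial [ 0.62675579 -0.47525732  0.09938976]
side L base ((534.883544921875, 203.1634063720703), (207.8621368408203, 186.9135284423828), 88.18586730957031)
 disc slope -0.03488783439507934 xr [0.46278215 0.60535178] top [0.53395839 0.16522345 0.2203666 ] [0.15810404 0.17146719]
 flag [0.49721818 0.27830753 0.1192639 ] [0.49181062 0.26498318 0.1091126 ] [0.50661394 0.28668839 0.12454281] 38
side R base ((512.2224731445312, -194.24046325683594), (186.77113342285156, 212.1886749267578), 7.071695327758789)
 disc slope 0.12185568557431971 xr [0.44880153 0.59006702] top [ 0.5203021  -0.23342536  0.21971785] [-0.24151329 -0.22278029]
 flag [ 0.4659111  -0.12594137  0.12189044] [ 0.46284873 -0.1390847   0.11005339] [ 0.47624883 -0.11998271  0.12701198] 17
```

Stand L is at about (0.5335, 0.161), yaw −2°. Stand R is at about (0.517, −0.2365), yaw +7.2°. I'll straddle each rim with the half-open gripper, starting on the left.

Request:
play_rows(commands=[{"tz": 0.045, "fingers": 0.35}, {"tz": 0.045, "tx": 0.018, "ty": 0.041, "yaw": -3}, {"tz": 0.045, "tx": 0.018, "ty": 0.041, "yaw": -3}, {"tz": 0.02, "tx": 0.018, "ty": 0.041, "yaw": -3}, {"tx": 0.018, "ty": 0.041, "yaw": -3}, {"tx": 0.018, "ty": 0.041, "yaw": -3}, {"tx": 0.018, "ty": 0.041, "yaw": -3}, {"tx": 0.018, "ty": 0.041, "yaw": -3}])

```text
schema error: expected keys tx, ty, tz, yaw, fingers
```

Request:
play_rows(commands=[{"tx": 0.018, "ty": 0.041}, {"tx": 0.018, "ty": 0.041}, {"tx": 0.018, "ty": 0.041}, {"tx": 0.018, "ty": 0.041}, {"tx": 0.018, "ty": 0.041}, {"tx": 0.018, "ty": 0.041}, {"tx": 0.018, "ty": 0.041}, {"tx": 0.018, "ty": 0.041}])

```text
schema error: expected keys tx, ty, tz, yaw, fingers
```

Request:
play_rows(commands=[{"tx": 0.018, "ty": 0.041}, {"tx": 0.018, "ty": 0.041}, {"tx": 0.012, "ty": 0.03}, {}, {}])

```text
schema error: expected keys tx, ty, tz, yaw, fingers
```

All keys are required in every row.

Request:
play_rows(commands=[{"tx": 0, "ty": 0, "tz": 0.045, "yaw": 0, "fingers": 0.35}, {"tx": 0.018, "ty": 0.041, "tz": 0.045, "yaw": -3, "fingers": 0.35}, {"tx": 0.018, "ty": 0.041, "tz": 0.045, "yaw": -3, "fingers": 0.35}, {"tx": 0.018, "ty": 0.041, "tz": 0.02, "yaw": -3, "fingers": 0.35}, {"tx": 0.018, "ty": 0.041, "tz": 0, "yaw": -3, "fingers": 0.35}, {"tx": 0.018, "ty": 0.041, "tz": 0, "yaw": -3, "fingers": 0.35}, {"tx": 0.018, "ty": 0.041, "tz": 0, "yaw": -3, "fingers": 0.35}, {"tx": 0.018, "ty": 0.041, "tz": 0, "yaw": -3, "fingers": 0.35}])

```text
t: 0.9
tcp_pos: [0.3233, -0.3191, 0.3289]
orientation: [-3.141, 0.055, 0.0]
ft_force: [0.3, 0.2, -0.3]
finger_gap: 0.0556
grip_force: 0.0
```

Request:
play_rows(commands=[{"tx": 0.018, "ty": 0.041, "tz": 0, "yaw": 0, "fingers": 0.35}, {"tx": 0.018, "ty": 0.041, "tz": 0, "yaw": 0, "fingers": 0.35}, {"tx": 0.018, "ty": 0.041, "tz": 0, "yaw": 0, "fingers": 0.35}, {"tx": 0.018, "ty": 0.041, "tz": 0, "yaw": 0, "fingers": 0.35}, {"tx": 0.018, "ty": 0.041, "tz": 0, "yaw": 0, "fingers": 0.35}, {"tx": 0.018, "ty": 0.041, "tz": 0, "yaw": 0, "fingers": 0.35}, {"tx": 0.018, "ty": 0.041, "tz": 0, "yaw": 0, "fingers": 0.35}, {"tx": 0.018, "ty": 0.041, "tz": 0, "yaw": 0, "fingers": 0.35}])

```text
t: 1.7
tcp_pos: [0.4673, 0.009, 0.329]
orientation: [3.141, -0.051, -0.0]
ft_force: [1.4, -1.3, -0.8]
finger_gap: 0.0558
grip_force: 0.0
```

Request:
play_rows(commands=[{"tx": 0.018, "ty": 0.041, "tz": 0, "yaw": 0, "fingers": 0.35}, {"tx": 0.018, "ty": 0.041, "tz": 0, "yaw": 0, "fingers": 0.35}, {"tx": 0.018, "ty": 0.041, "tz": 0, "yaw": 0, "fingers": 0.35}, {"tx": 0, "ty": 0, "tz": 0, "yaw": 0, "fingers": 0.35}, {"tx": 0, "ty": 0, "tz": 0, "yaw": 0, "fingers": 0.35}])

```text
t: 2.2
tcp_pos: [0.5208, 0.1308, 0.3283]
orientation: [3.141, -0.048, -0.003]
ft_force: [-0.3, -0.5, 0.5]
finger_gap: 0.0555
grip_force: 0.0
```

Request:
play_rows(commands=[{"tx": 0.012, "ty": 0.03, "tz": -0.02, "yaw": 0, "fingers": 0.35}, {"tx": 0, "ty": 0, "tz": -0.03, "yaw": 0, "fingers": 0.35}, {"tx": 0, "ty": 0, "tz": -0.02, "yaw": 0, "fingers": 0.35}, {"tx": 0, "ty": 0, "tz": 0, "yaw": 0, "fingers": 0.35}, {"tx": 0, "ty": 0, "tz": 0, "yaw": 0, "fingers": 0.35}])

```text
t: 2.7
tcp_pos: [0.533, 0.1591, 0.2596]
orientation: [3.141, -0.053, -0.0]
ft_force: [0.2, 0.7, 0.1]
finger_gap: 0.0557
grip_force: 0.0
```

Run:
```python
from h import *
c=arm.capture("side");p=c["pixels"][180:370,240:440]
w=arm.capture("wrist")["pixels"]
cv2.imwrite("pics/s1.png",np.hstack([cv2.resize(p,(400,380)),cv2.resize(w,(400,380))]))
```

```text
(no output)
```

View pics/s1.png

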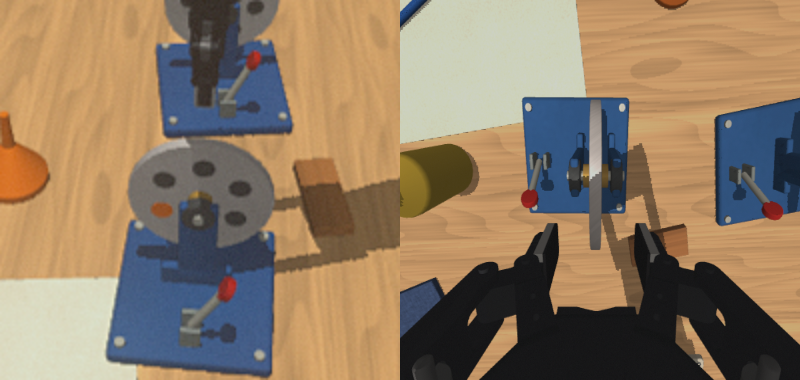

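The wrist view shows the left disc's edge (595,170) midway between the finger tips (557 and 637), so the straddle is clear. Now I'll descend and push left in small steps.

Request:
play_rows(commands=[{"tx": 0, "ty": 0, "tz": -0.035, "yaw": 0, "fingers": 0.35}, {"tx": 0, "ty": 0, "tz": -0.035, "yaw": 0, "fingers": 0.35}, {"tx": 0, "ty": 0.01, "tz": 0, "yaw": 0, "fingers": 0.35}, {"tx": 0, "ty": 0.008, "tz": 0, "yaw": 0, "fingers": 0.35}, {"tx": 0, "ty": 0, "tz": 0, "yaw": 0, "fingers": 0.35}, {"tx": 0, "ty": 0, "tz": 0, "yaw": 0, "fingers": 0.35}])

```text
t: 3.4
tcp_pos: [0.5344, 0.179, 0.1912]
orientation: [-3.14, 0.05, -0.005]
ft_force: [-0.5, -0.4, 0.1]
finger_gap: 0.0554
grip_force: 0.0
```

Request:
play_rows(commands=[{"tx": 0, "ty": 0.002, "tz": 0, "yaw": 0, "fingers": 0.35}, {"tx": 0, "ty": 0, "tz": 0, "yaw": 0, "fingers": 0.35}])

```text
t: 3.6
tcp_pos: [0.5335, 0.1803, 0.1899]
orientation: [-3.141, 0.051, -0.002]
ft_force: [0.0, 0.1, 0.2]
finger_gap: 0.0554
grip_force: 0.0
```

Request:
play_rows(commands=[{"tx": 0, "ty": 0.002, "tz": 0, "yaw": 0, "fingers": 0.35}, {"tx": 0, "ty": 0, "tz": 0, "yaw": 0, "fingers": 0.35}])

```text
t: 3.8
tcp_pos: [0.5332, 0.1822, 0.1893]
orientation: [-3.141, 0.051, -0.0]
ft_force: [-0.6, -0.8, -0.0]
finger_gap: 0.0554
grip_force: 0.0
```

Request:
play_rows(commands=[{"tx": 0, "ty": 0.002, "tz": 0, "yaw": 0, "fingers": 0.35}, {"tx": 0, "ty": 0, "tz": 0, "yaw": 0, "fingers": 0.35}])

```text
t: 4.0
tcp_pos: [0.5332, 0.1843, 0.1891]
orientation: [-3.141, 0.051, 0.0]
ft_force: [-1.0, -0.4, -0.7]
finger_gap: 0.0554
grip_force: 0.0
```

Request:
play_rows(commands=[{"tx": 0, "ty": 0.0015, "tz": 0, "yaw": 0, "fingers": 0.35}, {"tx": 0, "ty": 0, "tz": 0, "yaw": 0, "fingers": 0.35}])

```text
t: 4.2
tcp_pos: [0.5332, 0.1857, 0.1891]
orientation: [-3.141, 0.051, 0.0]
ft_force: [0.6, 0.4, -0.5]
finger_gap: 0.0554
grip_force: 0.0
```

Request:
play_rows(commands=[{"tx": 0, "ty": 0.001, "tz": 0, "yaw": 0, "fingers": 0.35}, {"tx": 0, "ty": 0, "tz": 0, "yaw": 0, "fingers": 0.35}])

```text
t: 4.4
tcp_pos: [0.5331, 0.1867, 0.1891]
orientation: [-3.141, 0.051, 0.0]
ft_force: [0.1, -0.5, -0.2]
finger_gap: 0.0554
grip_force: 0.0
```

Request:
play_rows(commands=[{"tx": 0, "ty": 0.001, "tz": 0, "yaw": 0, "fingers": 0.35}, {"tx": 0, "ty": 0, "tz": 0, "yaw": 0, "fingers": 0.35}])

```text
t: 4.6
tcp_pos: [0.5332, 0.1877, 0.1891]
orientation: [-3.141, 0.051, -0.0]
ft_force: [-0.0, -0.3, 0.1]
finger_gap: 0.0556
grip_force: 0.0
```

Request:
play_rows(commands=[{"tx": 0, "ty": 0.001, "tz": 0, "yaw": 0, "fingers": 0.35}, {"tx": 0, "ty": 0, "tz": 0, "yaw": 0, "fingers": 0.35}])

```text
t: 4.8
tcp_pos: [0.5331, 0.1887, 0.1891]
orientation: [-3.141, 0.051, -0.0]
ft_force: [0.4, 0.2, 0.8]
finger_gap: 0.0554
grip_force: 0.0
```

Request:
play_rows(commands=[{"tx": 0, "ty": 0.001, "tz": 0, "yaw": 0, "fingers": 0.35}, {"tx": 0, "ty": 0, "tz": 0, "yaw": 0, "fingers": 0.35}])

```text
t: 5.0
tcp_pos: [0.5332, 0.1897, 0.1891]
orientation: [-3.141, 0.051, -0.0]
ft_force: [0.0, -0.7, -0.0]
finger_gap: 0.0556
grip_force: 0.0
```

Run:
```python
from h import *
w=arm.capture("wrist");p=w["pixels"]
cv2.imwrite("pics/w2.png",p)
```

```text
(no output)
```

View pics/w2.png

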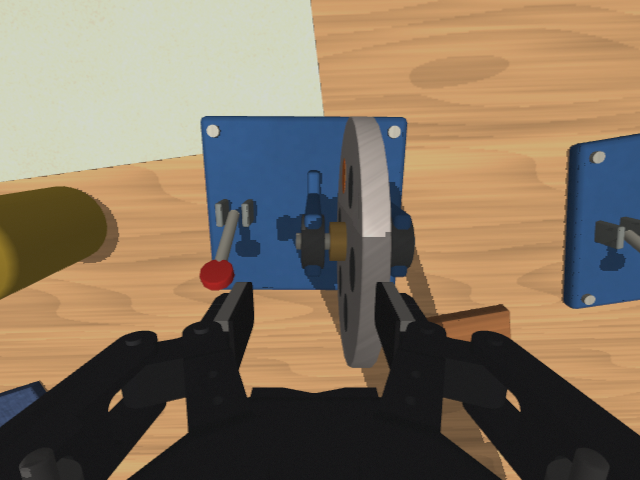

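The finger (395,300) is close to or touching the disc's right face at about 380. I can't feel any force yet, so I'll continue.

Request:
play_rows(commands=[{"tx": 0, "ty": 0.001, "tz": 0, "yaw": 0, "fingers": 0.35}, {"tx": 0, "ty": 0.001, "tz": 0, "yaw": 0, "fingers": 0.35}])

```text
t: 5.25
tcp_pos: [0.5332, 0.1917, 0.1891]
orientation: [-3.141, 0.051, -0.0]
ft_force: [0.2, 0.1, -0.2]
finger_gap: 0.0555
grip_force: 0.0
```

Request:
play_rows(commands=[{"tx": 0, "ty": 0.001, "tz": 0, "yaw": 0, "fingers": 0.35}, {"tx": 0, "ty": 0, "tz": 0, "yaw": 0, "fingers": 0.35}])

```text
t: 5.45
tcp_pos: [0.5331, 0.1927, 0.1891]
orientation: [-3.141, 0.051, -0.0]
ft_force: [-0.5, -0.2, 0.0]
finger_gap: 0.0556
grip_force: 0.0
```

Request:
play_rows(commands=[{"tx": 0, "ty": 0.001, "tz": 0, "yaw": 0, "fingers": 0.35}, {"tx": 0, "ty": 0, "tz": 0, "yaw": 0, "fingers": 0.35}])

```text
t: 5.65
tcp_pos: [0.5331, 0.1937, 0.1891]
orientation: [-3.141, 0.051, -0.0]
ft_force: [-0.4, -0.3, -0.5]
finger_gap: 0.0558
grip_force: 0.0
```

Request:
play_rows(commands=[{"tx": 0, "ty": 0.001, "tz": 0, "yaw": 0, "fingers": 0.35}, {"tx": 0, "ty": 0, "tz": 0, "yaw": 0, "fingers": 0.35}])

```text
t: 5.85
tcp_pos: [0.5331, 0.1947, 0.1891]
orientation: [-3.141, 0.051, 0.0]
ft_force: [-0.2, -0.5, -0.0]
finger_gap: 0.0558
grip_force: 0.0
```

Request:
play_rows(commands=[{"tx": 0, "ty": 0.001, "tz": 0, "yaw": 0, "fingers": 0.35}, {"tx": 0, "ty": 0, "tz": 0, "yaw": 0, "fingers": 0.35}])

```text
t: 6.05
tcp_pos: [0.5332, 0.1957, 0.1891]
orientation: [-3.141, 0.051, -0.0]
ft_force: [-0.2, -0.1, 0.3]
finger_gap: 0.0552
grip_force: 0.0
```

Run:
```python
from h import *
for n in("top","side"):
    c=arm.capture(n);W=world(c);np.savez(n+"1.npz",**c)
    c=arm.capture(n) if 0 else c
    for f in (n+"0.npz",None):
        V=W if f is None else world(np.load(f))
        # disc strip right away from the gripper: x 0.57..0.61 (far edge), and 0.46..0.49
        for a,b in((.46,.50),(.575,.61)):
            D=V[(V[...,0]>a)&(V[...,0]<b)&(V[...,1]>.13)&(V[...,1]<.2)&(V[...,2]>.165)&(V[...,2]<.21)]
            if len(D):print(n,f,a,np.percentile(D[:,1],[5,50,95]),D[:,2].mean(),len(D))
a=cv2.resize(np.load("side1.npz")["pixels"][220:370,260:400],(400,430));b=cv2.resize(np.load("top1.npz")["pixels"][210:320,210:320],(400,430))
cv2.imwrite("pics/c3.png",np.hstack([a,b]))
```

```text
top top0.npz 0.46 [0.15505972 0.16006958 0.1683336 ] 0.19342862699996957 95
top top0.npz 0.575 [0.15141157 0.15532018 0.16410355] 0.1931988861925422 83
top None 0.575 [0.15154794 0.15515385 0.1637304 ] 0.19273711281775313 80
side side0.npz 0.46 [0.1608648  0.17036143 0.17290958] 0.18751127023028202 260
side side0.npz 0.575 [0.15668634 0.16641729 0.16869947] 0.18647439967184007 215
side None 0.46 [0.1616963  0.1704124  0.17292442] 0.1870925291882868 256
side None 0.575 [0.15599166 0.16591615 0.16846922] 0.18632519265428354 220
```

View pics/c3.png

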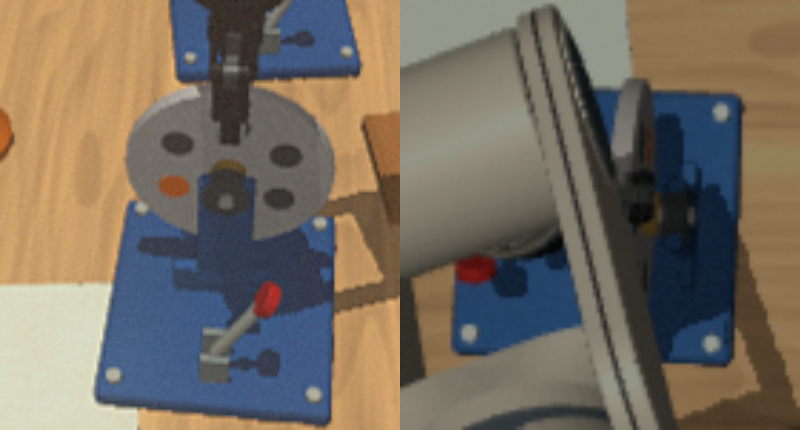

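The disc hasn't moved, so there is no contact yet. I'll measure where the finger actually is in the depth data.

Run:
```python
from h import *
for n in("top","side"):
    W=world(np.load(n+"1.npz"));p=np.load(n+"1.npz")["pixels"]
    m=(p.max(-1)<70)&(W[...,0]>.5)&(W[...,0]<.57)&(W[...,1]>.12)&(W[...,1]<.26)&(W[...,2]>.175)&(W[...,2]<.27)
    D=W[m]
    for z in np.arange(.175,.27,.01):
        q=D[(D[:,2]>=z)&(D[:,2]<z+.01)]
        if len(q):print(n,round(z,3),len(q),np.percentile(q[:,1],[0,25,50,75,100]).round(3),q[:,0].mean().round(3))
```

```text
top 0.175 10 [0.153 0.153 0.154 0.155 0.155] 0.538
top 0.185 3 [0.153 0.153 0.154 0.154 0.154] 0.536
top 0.195 7 [0.153 0.153 0.153 0.154 0.155] 0.549
top 0.205 4 [0.153 0.153 0.153 0.154 0.154] 0.543
top 0.215 10 [0.153 0.154 0.156 0.158 0.162] 0.551
top 0.225 1 [0.159 0.159 0.159 0.159 0.159] 0.547
side 0.185 4 [0.167 0.169 0.17  0.171 0.172] 0.521
side 0.195 2 [0.17 0.17 0.17 0.17 0.17] 0.522
side 0.235 11 [0.235 0.236 0.237 0.238 0.239] 0.533
side 0.245 21 [0.236 0.237 0.238 0.238 0.241] 0.534
side 0.255 26 [0.168 0.17  0.237 0.238 0.239] 0.531
```

Request:
play_rows(commands=[{"tx": 0, "ty": 0.001, "tz": 0, "yaw": 0, "fingers": 0.35}, {"tx": 0, "ty": 0, "tz": 0, "yaw": 0, "fingers": 0.35}])

```text
t: 6.35
tcp_pos: [0.5332, 0.1967, 0.1891]
orientation: [-3.141, 0.051, -0.0]
ft_force: [0.1, 0.1, 0.1]
finger_gap: 0.0556
grip_force: 0.0
```

Run:
```python
from h import *
c=np.load("side1.npz");W=world(c);p=c["pixels"]
for v in range(240,280,3):print(v,p[v,341],W[v,341].round(3),W[v,337].round(3))
```

```text
240 [101 104 108] [0.534 0.25  0.333] [0.542 0.222 0.308]
243 [123 130 133] [0.534 0.262 0.336] [0.541 0.261 0.335]
246 [67 70 75] [0.533 0.264 0.331] [0.541 0.264 0.33 ]
249 [54 57 63] [0.533 0.265 0.324] [0.541 0.261 0.32 ]
252 [40 46 52] [0.533 0.258 0.309] [0.541 0.262 0.312]
255 [43 48 56] [0.533 0.259 0.303] [0.54  0.259 0.302]
258 [43 50 57] [0.533 0.254 0.29 ] [0.54  0.253 0.288]
261 [46 50 58] [0.532 0.255 0.282] [0.54  0.257 0.284]
264 [39 41 53] [0.532 0.239 0.259] [0.54  0.238 0.258]
267 [42 45 54] [0.532 0.237 0.248] [0.54  0.239 0.25 ]
270 [63 67 70] [0.532 0.237 0.24 ] [0.54  0.237 0.239]
273 [ 97  99 107] [0.532 0.167 0.16 ] [0.541 0.169 0.161]
276 [ 47  80 100] [0.531 0.168 0.152] [0.541 0.168 0.151]
279 [43 59 70] [0.531 0.178 0.151] [0.54  0.186 0.16 ]
```

The side depth puts the open fingertips about 35 mm higher than the TCP, just above the rim. I'll re-centre and go 20 mm lower.

Request:
play_rows(commands=[{"tx": 0, "ty": -0.02, "tz": 0.01, "yaw": 0, "fingers": 0.35}, {"tx": 0, "ty": -0.015, "tz": 0, "yaw": 0, "fingers": 0.35}, {"tx": 0, "ty": 0, "tz": -0.01, "yaw": 0, "fingers": 0.35}, {"tx": 0, "ty": 0, "tz": -0.01, "yaw": 0, "fingers": 0.35}, {"tx": 0, "ty": 0, "tz": -0.01, "yaw": 0, "fingers": 0.35}, {"tx": 0, "ty": 0.005, "tz": 0, "yaw": 0, "fingers": 0.35}, {"tx": 0, "ty": 0.005, "tz": 0, "yaw": 0, "fingers": 0.35}, {"tx": 0, "ty": 0.004, "tz": 0, "yaw": 0, "fingers": 0.35}])

```text
t: 7.15
tcp_pos: [0.5333, 0.1766, 0.1691]
orientation: [-3.141, 0.05, -0.0]
ft_force: [0.2, -0.4, 0.1]
finger_gap: 0.0554
grip_force: 0.0
```

Request:
play_rows(commands=[{"tx": 0, "ty": 0.002, "tz": 0, "yaw": 0, "fingers": 0.35}, {"tx": 0, "ty": 0, "tz": 0, "yaw": 0, "fingers": 0.35}])

```text
t: 7.35
tcp_pos: [0.5334, 0.1782, 0.1694]
orientation: [-3.141, 0.05, -0.001]
ft_force: [0.5, 0.3, -0.4]
finger_gap: 0.0558
grip_force: 0.0
```

Request:
play_rows(commands=[{"tx": 0, "ty": 0.0015, "tz": 0, "yaw": 0, "fingers": 0.35}, {"tx": 0, "ty": 0, "tz": 0, "yaw": 0, "fingers": 0.35}])

```text
t: 7.55
tcp_pos: [0.5332, 0.1792, 0.1693]
orientation: [-3.141, 0.051, -0.0]
ft_force: [0.0, -0.5, 0.6]
finger_gap: 0.0556
grip_force: 0.0
```

Request:
play_rows(commands=[{"tx": 0, "ty": 0.0015, "tz": 0, "yaw": 0, "fingers": 0.35}, {"tx": 0, "ty": 0, "tz": 0, "yaw": 0, "fingers": 0.35}])

```text
t: 7.75
tcp_pos: [0.5332, 0.1806, 0.1692]
orientation: [-3.141, 0.052, -0.0]
ft_force: [0.2, -0.1, 0.6]
finger_gap: 0.0554
grip_force: 0.0
```

Request:
play_rows(commands=[{"tx": 0, "ty": 0.001, "tz": 0, "yaw": 0, "fingers": 0.35}, {"tx": 0, "ty": 0.001, "tz": 0, "yaw": 0, "fingers": 0.35}, {"tx": 0, "ty": 0, "tz": 0, "yaw": 0, "fingers": 0.35}])

```text
t: 8.05
tcp_pos: [0.5331, 0.1822, 0.1691]
orientation: [3.14, -0.051, -0.0]
ft_force: [-0.0, -3.2, 0.7]
finger_gap: 0.0554
grip_force: 1.5
```

Request:
play_rows(commands=[{"tx": 0, "ty": 0.001, "tz": 0, "yaw": 0, "fingers": 0.35}, {"tx": 0, "ty": 0, "tz": 0, "yaw": 0, "fingers": 0.35}])

```text
t: 8.25
tcp_pos: [0.5331, 0.1829, 0.1691]
orientation: [3.14, -0.051, -0.0]
ft_force: [0.4, -5.6, 1.4]
finger_gap: 0.0553
grip_force: 2.9
```

Request:
play_rows(commands=[{"tx": 0, "ty": 0.001, "tz": 0, "yaw": 0, "fingers": 0.35}, {"tx": 0, "ty": 0, "tz": 0, "yaw": 0, "fingers": 0.35}])

```text
t: 8.45
tcp_pos: [0.5331, 0.1835, 0.1692]
orientation: [3.139, -0.051, -0.0]
ft_force: [0.1, -7.9, 2.2]
finger_gap: 0.0554
grip_force: 3.9
```

Request:
play_rows(commands=[{"tx": 0, "ty": 0.001, "tz": 0, "yaw": 0, "fingers": 0.35}, {"tx": 0, "ty": 0, "tz": 0, "yaw": 0, "fingers": 0.35}])

```text
t: 8.65
tcp_pos: [0.5331, 0.184, 0.1692]
orientation: [3.138, -0.051, -0.0]
ft_force: [-0.1, -10.5, 4.0]
finger_gap: 0.0559
grip_force: 5.0
```

Request:
play_rows(commands=[{"tx": 0, "ty": 0.001, "tz": 0, "yaw": 0, "fingers": 0.35}, {"tx": 0, "ty": 0, "tz": 0, "yaw": 0, "fingers": 0.35}])

```text
t: 8.85
tcp_pos: [0.533, 0.1845, 0.1692]
orientation: [3.138, -0.051, -0.001]
ft_force: [0.2, -11.7, 4.0]
finger_gap: 0.0557
grip_force: 6.0
```

The force rises at once, about 5 N per mm from contact, so the left bearing feels sound. Now the other side.

Request:
play_rows(commands=[{"tx": 0, "ty": -0.015, "tz": 0, "yaw": 0, "fingers": 0.35}, {"tx": 0, "ty": -0.015, "tz": 0, "yaw": 0, "fingers": 0.35}, {"tx": 0, "ty": -0.012, "tz": 0, "yaw": 0, "fingers": 0.35}, {"tx": 0, "ty": -0.002, "tz": 0, "yaw": 0, "fingers": 0.35}, {"tx": 0, "ty": 0, "tz": 0, "yaw": 0, "fingers": 0.35}, {"tx": 0, "ty": 0, "tz": 0, "yaw": 0, "fingers": 0.35}])

```text
t: 9.45
tcp_pos: [0.5332, 0.1428, 0.1691]
orientation: [-3.141, 0.052, -0.0]
ft_force: [0.2, -0.3, 0.4]
finger_gap: 0.0554
grip_force: 0.0
```

Request:
play_rows(commands=[{"tx": 0, "ty": -0.002, "tz": 0, "yaw": 0, "fingers": 0.35}, {"tx": 0, "ty": 0, "tz": 0, "yaw": 0, "fingers": 0.35}])

```text
t: 9.65
tcp_pos: [0.5331, 0.1408, 0.1691]
orientation: [-3.141, 0.051, 0.0]
ft_force: [-0.2, -0.3, -0.1]
finger_gap: 0.0554
grip_force: 0.0
```

Request:
play_rows(commands=[{"tx": 0, "ty": -0.002, "tz": 0, "yaw": 0, "fingers": 0.35}, {"tx": 0, "ty": 0, "tz": 0, "yaw": 0, "fingers": 0.35}])

```text
t: 9.85
tcp_pos: [0.5332, 0.1391, 0.1691]
orientation: [-3.14, 0.052, -0.0]
ft_force: [-0.4, 3.3, -0.3]
finger_gap: 0.0561
grip_force: 1.5
```

Request:
play_rows(commands=[{"tx": 0, "ty": -0.002, "tz": 0, "yaw": 0, "fingers": 0.35}, {"tx": 0, "ty": 0, "tz": 0, "yaw": 0, "fingers": 0.35}])

```text
t: 10.05
tcp_pos: [0.5333, 0.1378, 0.1692]
orientation: [-3.139, 0.052, -0.001]
ft_force: [-0.9, 7.0, -0.9]
finger_gap: 0.0555
grip_force: 3.9
```

Request:
play_rows(commands=[{"tx": 0, "ty": -0.002, "tz": 0, "yaw": 0, "fingers": 0.35}, {"tx": 0, "ty": 0, "tz": 0, "yaw": 0, "fingers": 0.35}])

```text
t: 10.25
tcp_pos: [0.5334, 0.1367, 0.1692]
orientation: [-3.137, 0.052, -0.001]
ft_force: [0.1, 12.0, -1.5]
finger_gap: 0.0557
grip_force: 6.0
```

Request:
play_rows(commands=[{"tx": 0, "ty": 0.012, "tz": 0, "yaw": 0, "fingers": 0.35}, {"tx": 0, "ty": 0.014, "tz": 0, "yaw": 0, "fingers": 0.35}, {"tx": 0, "ty": 0, "tz": 0.04, "yaw": 0, "fingers": 0.35}, {"tx": 0, "ty": 0, "tz": 0.045, "yaw": 0, "fingers": 0.35}, {"tx": 0, "ty": 0, "tz": 0.03, "yaw": 1, "fingers": 0.35}, {"tx": -0.001, "ty": -0.045, "tz": 0, "yaw": 2, "fingers": 0.35}, {"tx": -0.002, "ty": -0.045, "tz": 0, "yaw": 2, "fingers": 0.35}, {"tx": -0.002, "ty": -0.045, "tz": 0, "yaw": 2, "fingers": 0.35}])

```text
t: 11.05
tcp_pos: [0.5281, 0.0249, 0.2845]
orientation: [3.138, 0.146, 0.001]
ft_force: [0.3, 0.3, -0.9]
finger_gap: 0.0558
grip_force: 0.0
```

Request:
play_rows(commands=[{"tx": -0.002, "ty": -0.045, "tz": 0, "yaw": 2, "fingers": 0.35}, {"tx": -0.002, "ty": -0.045, "tz": 0, "yaw": 0, "fingers": 0.35}, {"tx": -0.002, "ty": -0.045, "tz": 0, "yaw": 0, "fingers": 0.35}, {"tx": -0.002, "ty": -0.045, "tz": 0, "yaw": 0, "fingers": 0.35}, {"tx": -0.002, "ty": -0.045, "tz": 0, "yaw": 0, "fingers": 0.35}, {"tx": -0.001, "ty": -0.037, "tz": 0, "yaw": 0, "fingers": 0.35}, {"tx": 0, "ty": 0, "tz": 0, "yaw": 0, "fingers": 0.35}, {"tx": 0, "ty": 0, "tz": 0, "yaw": 0, "fingers": 0.35}])

```text
t: 11.85
tcp_pos: [0.517, -0.2367, 0.2838]
orientation: [-3.135, -0.193, 0.001]
ft_force: [0.1, 0.1, 0.2]
finger_gap: 0.0556
grip_force: 0.0
```

Request:
play_rows(commands=[{"tx": 0, "ty": 0, "tz": -0.04, "yaw": 0, "fingers": 0.35}, {"tx": 0, "ty": 0, "tz": -0.04, "yaw": 0, "fingers": 0.35}, {"tx": 0, "ty": 0, "tz": -0.02, "yaw": 0, "fingers": 0.35}, {"tx": 0, "ty": 0, "tz": -0.015, "yaw": 0, "fingers": 0.35}, {"tx": -0.001, "ty": 0.01, "tz": 0, "yaw": 0, "fingers": 0.35}, {"tx": -0.001, "ty": 0.006, "tz": 0, "yaw": 0, "fingers": 0.35}, {"tx": 0, "ty": 0, "tz": 0, "yaw": 0, "fingers": 0.35}, {"tx": 0, "ty": 0, "tz": 0, "yaw": 0, "fingers": 0.35}])

```text
t: 12.65
tcp_pos: [0.516, -0.22, 0.1704]
orientation: [3.134, 0.197, 0.003]
ft_force: [0.4, 1.1, -0.4]
finger_gap: 0.0553
grip_force: 0.0
```

Request:
play_rows(commands=[{"tx": 0, "ty": 0.002, "tz": 0, "yaw": 0, "fingers": 0.35}, {"tx": 0, "ty": 0.002, "tz": 0, "yaw": 0, "fingers": 0.35}, {"tx": 0, "ty": 0, "tz": 0, "yaw": 0, "fingers": 0.35}])

```text
t: 12.95
tcp_pos: [0.5153, -0.2164, 0.1694]
orientation: [3.135, 0.195, 0.001]
ft_force: [0.2, 0.4, -0.4]
finger_gap: 0.0556
grip_force: 0.1
```

Request:
play_rows(commands=[{"tx": 0, "ty": 0.002, "tz": 0, "yaw": 0, "fingers": 0.35}, {"tx": 0, "ty": 0, "tz": 0, "yaw": 0, "fingers": 0.35}])

```text
t: 13.15
tcp_pos: [0.5152, -0.2144, 0.1691]
orientation: [3.136, 0.195, 0.0]
ft_force: [-0.4, 0.1, 0.4]
finger_gap: 0.0554
grip_force: 0.2
```

Request:
play_rows(commands=[{"tx": 0, "ty": 0.002, "tz": 0, "yaw": 0, "fingers": 0.35}, {"tx": 0, "ty": 0, "tz": 0, "yaw": 0, "fingers": 0.35}])

```text
t: 13.35
tcp_pos: [0.5151, -0.2124, 0.1691]
orientation: [3.135, 0.195, -0.0]
ft_force: [-0.1, -0.7, 0.8]
finger_gap: 0.0555
grip_force: 0.5
```

Request:
play_rows(commands=[{"tx": 0, "ty": 0.002, "tz": 0, "yaw": 0, "fingers": 0.35}, {"tx": 0, "ty": 0, "tz": 0, "yaw": 0, "fingers": 0.35}])

```text
t: 13.55
tcp_pos: [0.5154, -0.2111, 0.1692]
orientation: [3.134, 0.196, 0.001]
ft_force: [0.0, -4.8, -0.5]
finger_gap: 0.0554
grip_force: 2.7
```

There was light contact (under 0.5 N on the pad) over about 5 mm, then a stop. That is the worn one. I'll press a bit firmer, then go to the other side.

Request:
play_rows(commands=[{"tx": 0, "ty": 0.003, "tz": 0, "yaw": 0, "fingers": 0.35}, {"tx": 0, "ty": 0, "tz": 0, "yaw": 0, "fingers": 0.35}])

```text
t: 13.75
tcp_pos: [0.5157, -0.2095, 0.1692]
orientation: [3.131, 0.196, 0.002]
ft_force: [1.5, -11.6, -4.4]
finger_gap: 0.0555
grip_force: 5.9
```

Request:
play_rows(commands=[{"tx": 0.002, "ty": -0.015, "tz": 0, "yaw": 0, "fingers": 0.35}, {"tx": 0.002, "ty": -0.015, "tz": 0, "yaw": 0, "fingers": 0.35}, {"tx": 0.001, "ty": -0.01, "tz": 0, "yaw": 0, "fingers": 0.35}, {"tx": 0, "ty": -0.005, "tz": 0, "yaw": 0, "fingers": 0.35}, {"tx": 0, "ty": -0.003, "tz": 0, "yaw": 0, "fingers": 0.35}, {"tx": 0, "ty": -0.002, "tz": 0, "yaw": 0, "fingers": 0.35}, {"tx": 0, "ty": 0, "tz": 0, "yaw": 0, "fingers": 0.35}])

```text
t: 14.45
tcp_pos: [0.52, -0.2573, 0.169]
orientation: [-3.135, -0.195, 0.0]
ft_force: [0.8, -0.7, -0.2]
finger_gap: 0.0553
grip_force: 0.0
```

Request:
play_rows(commands=[{"tx": 0, "ty": -0.002, "tz": 0, "yaw": 0, "fingers": 0.35}, {"tx": 0, "ty": 0, "tz": 0, "yaw": 0, "fingers": 0.35}])

```text
t: 14.65
tcp_pos: [0.5201, -0.2593, 0.1691]
orientation: [-3.135, -0.196, 0.0]
ft_force: [0.7, 0.1, 0.0]
finger_gap: 0.0555
grip_force: 0.1
```

Request:
play_rows(commands=[{"tx": 0, "ty": -0.002, "tz": 0, "yaw": 0, "fingers": 0.35}, {"tx": 0, "ty": 0, "tz": 0, "yaw": 0, "fingers": 0.35}])

```text
t: 14.85
tcp_pos: [0.5202, -0.2615, 0.1692]
orientation: [3.135, 0.195, 0.0]
ft_force: [-0.2, 0.9, 1.0]
finger_gap: 0.0555
grip_force: 0.2
```

Request:
play_rows(commands=[{"tx": 0, "ty": -0.002, "tz": 0, "yaw": 0, "fingers": 0.35}, {"tx": 0, "ty": 0, "tz": 0, "yaw": 0, "fingers": 0.35}])

```text
t: 15.05
tcp_pos: [0.5202, -0.2636, 0.1691]
orientation: [3.135, 0.195, 0.0]
ft_force: [0.2, 1.0, 0.7]
finger_gap: 0.0554
grip_force: 0.2
```

Request:
play_rows(commands=[{"tx": 0, "ty": -0.002, "tz": 0, "yaw": 0, "fingers": 0.35}, {"tx": 0, "ty": 0, "tz": 0, "yaw": 0, "fingers": 0.35}])

```text
t: 15.25
tcp_pos: [0.5202, -0.2656, 0.1691]
orientation: [3.135, 0.195, 0.0]
ft_force: [-0.5, 0.9, 0.2]
finger_gap: 0.0555
grip_force: 0.3
```

Request:
play_rows(commands=[{"tx": 0, "ty": -0.002, "tz": 0, "yaw": 0, "fingers": 0.35}, {"tx": 0, "ty": 0, "tz": 0, "yaw": 0, "fingers": 0.35}])

```text
t: 15.45
tcp_pos: [0.5199, -0.2667, 0.1691]
orientation: [-3.134, -0.195, 0.001]
ft_force: [-0.6, 5.6, 1.7]
finger_gap: 0.0555
grip_force: 2.5
```

Request:
play_rows(commands=[{"tx": 0, "ty": -0.002, "tz": 0, "yaw": 0, "fingers": 0.35}, {"tx": 0, "ty": 0, "tz": 0, "yaw": 0, "fingers": 0.35}])

```text
t: 15.65
tcp_pos: [0.5196, -0.2677, 0.1689]
orientation: [-3.132, -0.194, 0.002]
ft_force: [-0.8, 9.1, 4.3]
finger_gap: 0.0554
grip_force: 4.6
```

The right disc has free travel to hard stops on both sides, so it is the worn one. Now I'll retract, shut the fingers and go behind its flag.

Request:
play_rows(commands=[{"tx": -0.002, "ty": 0.015, "tz": 0, "yaw": 0, "fingers": 0.35}, {"tx": -0.001, "ty": 0.017, "tz": 0, "yaw": 0, "fingers": 0.35}, {"tx": 0, "ty": 0, "tz": 0.04, "yaw": 0, "fingers": 0.35}, {"tx": 0, "ty": 0, "tz": 0.045, "yaw": 0, "fingers": 0.35}, {"tx": 0, "ty": 0, "tz": 0.03, "yaw": 0, "fingers": 1}, {"tx": -0.035, "ty": 0.03, "tz": 0, "yaw": 0, "fingers": 1}, {"tx": -0.035, "ty": 0.035, "tz": 0, "yaw": 0, "fingers": 1}, {"tx": -0.033, "ty": 0.035, "tz": 0, "yaw": 0, "fingers": 1}])

```text
t: 16.45
tcp_pos: [0.4124, -0.1358, 0.2839]
orientation: [3.135, 0.195, 0.0]
ft_force: [0.2, 0.7, 0.7]
finger_gap: 0.0002
grip_force: 0.0
```

Request:
play_rows(commands=[{"tx": 0, "ty": 0, "tz": -0.04, "yaw": 0, "fingers": 1}, {"tx": 0, "ty": 0, "tz": -0.04, "yaw": 0, "fingers": 1}, {"tx": 0, "ty": 0, "tz": -0.04, "yaw": 0, "fingers": 1}, {"tx": 0, "ty": 0, "tz": -0.03, "yaw": 0, "fingers": 1}, {"tx": 0, "ty": 0, "tz": 0, "yaw": 0, "fingers": 1}, {"tx": 0, "ty": 0, "tz": 0, "yaw": 0, "fingers": 1}])

```text
t: 17.05
tcp_pos: [0.4141, -0.137, 0.1345]
orientation: [-3.135, -0.196, 0.001]
ft_force: [-0.3, -0.3, 0.3]
finger_gap: -0.0001
grip_force: 0.0
```

Run:
```python
from h import *
a=cv2.resize(arm.capture("side")["pixels"][130:280,280:440],(400,375));b=cv2.resize(arm.capture("wrist")["pixels"],(400,375))
cv2.imwrite("pics/c4.png",np.hstack([a,b]))
```

```text
(no output)
```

View pics/c4.png

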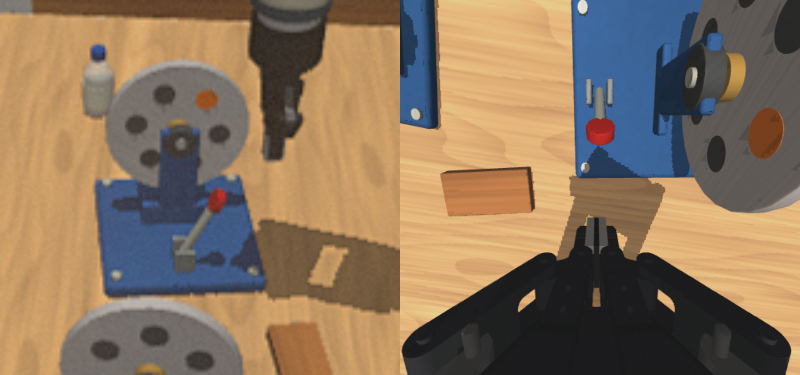

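The fingers (597,230) are in line with the red plate (600,130). I'll lower and push away along the stand's x.

Request:
play_rows(commands=[{"tx": 0, "ty": 0, "tz": -0.034, "yaw": 0, "fingers": 1}, {"tx": 0.015, "ty": 0.002, "tz": 0, "yaw": 0, "fingers": 1}, {"tx": 0.015, "ty": 0.002, "tz": 0, "yaw": 0, "fingers": 1}, {"tx": 0.015, "ty": 0.002, "tz": 0, "yaw": 0, "fingers": 1}, {"tx": 0.015, "ty": 0.002, "tz": 0, "yaw": 0, "fingers": 1}, {"tx": 0, "ty": 0, "tz": 0, "yaw": 0, "fingers": 1}])

```text
t: 17.75
tcp_pos: [0.4777, -0.1295, 0.1012]
orientation: [3.134, 0.197, 0.006]
ft_force: [0.1, 0.3, 0.1]
finger_gap: 0.0004
grip_force: 0.0
```

Request:
play_rows(commands=[{"tx": 0.012, "ty": 0.0015, "tz": 0, "yaw": 0, "fingers": 1}, {"tx": 0.012, "ty": 0.0015, "tz": 0, "yaw": 0, "fingers": 1}, {"tx": 0.008, "ty": 0.001, "tz": 0, "yaw": 0, "fingers": 1}, {"tx": 0, "ty": 0, "tz": 0, "yaw": 0, "fingers": 1}])

```text
t: 18.15
tcp_pos: [0.5075, -0.1254, 0.1002]
orientation: [3.135, 0.196, 0.002]
ft_force: [-0.6, -1.2, 0.2]
finger_gap: -0.0
grip_force: 0.0
```

Request:
play_rows(commands=[{"tx": 0.004, "ty": 0.0005, "tz": 0, "yaw": 0, "fingers": 1}, {"tx": 0.004, "ty": 0.0005, "tz": 0, "yaw": 0, "fingers": 1}, {"tx": 0, "ty": 0, "tz": 0, "yaw": 0, "fingers": 1}])

```text
t: 18.45
tcp_pos: [0.5145, -0.1244, 0.1001]
orientation: [3.135, 0.195, 0.001]
ft_force: [-0.2, 0.2, 0.9]
finger_gap: -0.0001
grip_force: 0.0
```

Request:
play_rows(commands=[{"tx": 0.004, "ty": 0.0005, "tz": 0, "yaw": 0, "fingers": 1}, {"tx": 0, "ty": 0, "tz": 0, "yaw": 0, "fingers": 1}])

```text
t: 18.65
tcp_pos: [0.5186, -0.124, 0.1002]
orientation: [3.135, 0.195, 0.001]
ft_force: [0.2, -0.1, 1.2]
finger_gap: 0.0
grip_force: 0.0
```

Run:
```python
from h import *
a=cv2.resize(arm.capture("side")["pixels"][130:280,280:440],(400,375));b=cv2.resize(arm.capture("wrist")["pixels"],(400,375))
cv2.imwrite("pics/c5.png",np.hstack([a,b]))
```

```text
(no output)
```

View pics/c5.png

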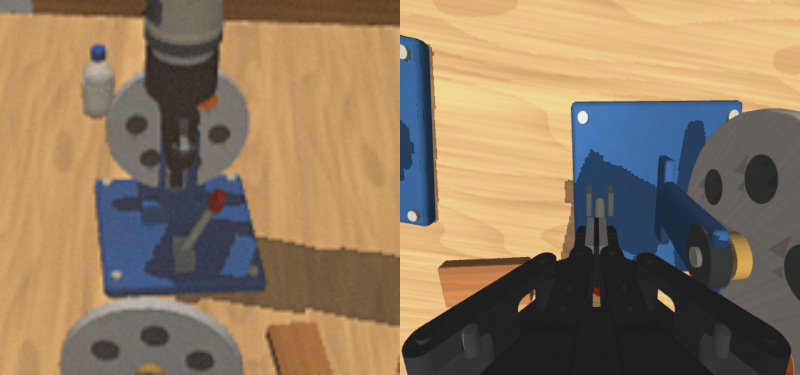

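The flag is still upright at (217,198) in the side view. The tip passed over it, so the real fingertips sit about 35 mm above the reported TCP, as at the rim. I'll back off, go 37 mm lower and push again.

Request:
play_rows(commands=[{"tx": -0.02, "ty": -0.0025, "tz": 0.005, "yaw": 0, "fingers": 1}, {"tx": -0.03, "ty": -0.004, "tz": 0, "yaw": 0, "fingers": 1}, {"tx": -0.03, "ty": -0.004, "tz": 0, "yaw": 0, "fingers": 1}, {"tx": -0.03, "ty": -0.003, "tz": 0, "yaw": 0, "fingers": 1}, {"tx": 0, "ty": 0, "tz": -0.02, "yaw": 0, "fingers": 1}, {"tx": 0, "ty": 0, "tz": -0.022, "yaw": 0, "fingers": 1}, {"tx": 0, "ty": 0, "tz": 0, "yaw": 0, "fingers": 1}])

```text
t: 19.45
tcp_pos: [0.4062, -0.1369, 0.0616]
orientation: [-3.134, -0.194, 0.006]
ft_force: [-0.7, 0.1, 0.0]
finger_gap: -0.0002
grip_force: 0.0
```

Request:
play_rows(commands=[{"tx": 0.015, "ty": 0.002, "tz": 0, "yaw": 0, "fingers": 1}, {"tx": 0.01, "ty": 0.001, "tz": 0, "yaw": 0, "fingers": 1}, {"tx": 0.01, "ty": 0.001, "tz": 0, "yaw": 0, "fingers": 1}, {"tx": 0.01, "ty": 0.001, "tz": 0, "yaw": 0, "fingers": 1}, {"tx": 0.01, "ty": 0.001, "tz": 0, "yaw": 0, "fingers": 1}])

```text
t: 19.95
tcp_pos: [0.4641, -0.1312, 0.0634]
orientation: [3.135, 0.196, 0.0]
ft_force: [-0.4, -0.7, 1.1]
finger_gap: 0.0002
grip_force: 0.6
```

Request:
play_rows(commands=[{"tx": 0.01, "ty": 0.001, "tz": 0, "yaw": 0, "fingers": 1}, {"tx": 0.01, "ty": 0.0015, "tz": 0, "yaw": 0, "fingers": 1}, {"tx": 0.01, "ty": 0.0015, "tz": 0, "yaw": 0, "fingers": 1}, {"tx": 0.005, "ty": 0.0005, "tz": 0, "yaw": 0, "fingers": 1}, {"tx": 0, "ty": 0, "tz": 0, "yaw": 0, "fingers": 1}])

```text
t: 20.45
tcp_pos: [0.499, -0.1268, 0.063]
orientation: [3.135, 0.196, 0.001]
ft_force: [0.6, -0.8, -1.3]
finger_gap: 0.0
grip_force: 0.0
```

Request:
play_rows(commands=[{"tx": 0.004, "ty": 0.0005, "tz": 0, "yaw": 0, "fingers": 1}, {"tx": 0.004, "ty": 0.0005, "tz": 0, "yaw": 0, "fingers": 1}, {"tx": 0, "ty": 0, "tz": 0, "yaw": 0, "fingers": 1}])

```text
t: 20.75
tcp_pos: [0.5065, -0.1259, 0.0631]
orientation: [3.136, 0.195, 0.001]
ft_force: [-0.3, 0.0, -1.3]
finger_gap: 0.0001
grip_force: 0.1
```

Request:
play_rows(commands=[{"tx": 0.004, "ty": 0.0005, "tz": 0, "yaw": 0, "fingers": 1}, {"tx": 0.004, "ty": 0.0005, "tz": 0, "yaw": 0, "fingers": 1}, {"tx": 0, "ty": 0, "tz": 0, "yaw": 0, "fingers": 1}])

```text
t: 21.05
tcp_pos: [0.515, -0.1249, 0.0632]
orientation: [3.135, 0.195, 0.001]
ft_force: [0.0, 1.3, 0.6]
finger_gap: 0.0001
grip_force: 0.1
```

Run:
```python
from h import *
a=cv2.resize(arm.capture("side")["pixels"][130:280,280:440],(400,375));b=cv2.resize(arm.capture("wrist")["pixels"],(400,375))
cv2.imwrite("pics/c6.png",np.hstack([a,b]))
```

```text
(no output)
```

View pics/c6.png

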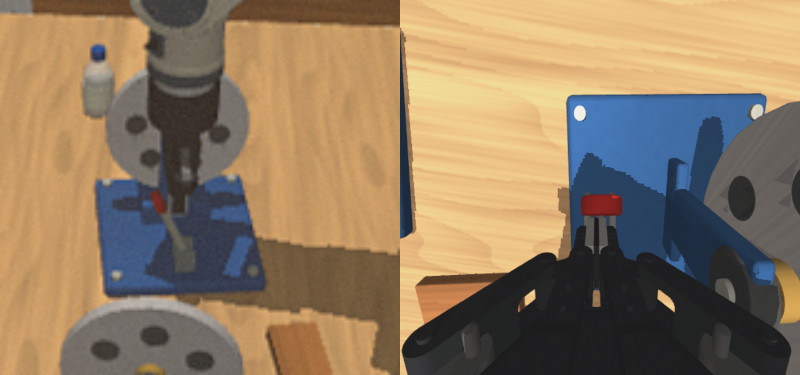

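The flag is going over, with the plate now at (158,203) on the far side. I'll keep pushing until the stop is felt.

Request:
play_rows(commands=[{"tx": 0.004, "ty": 0.0005, "tz": 0, "yaw": 0, "fingers": 1}, {"tx": 0, "ty": 0, "tz": 0, "yaw": 0, "fingers": 1}])

```text
t: 21.35
tcp_pos: [0.5187, -0.1244, 0.0632]
orientation: [3.135, 0.195, 0.001]
ft_force: [-0.2, -0.1, 0.8]
finger_gap: -0.0002
grip_force: 0.2
```

Request:
play_rows(commands=[{"tx": 0.003, "ty": 0.0005, "tz": 0, "yaw": 0, "fingers": 1}, {"tx": 0, "ty": 0, "tz": 0, "yaw": 0, "fingers": 1}])

```text
t: 21.55
tcp_pos: [0.5216, -0.1239, 0.0632]
orientation: [3.135, 0.195, 0.001]
ft_force: [-0.5, -0.3, 0.8]
finger_gap: -0.0005
grip_force: 0.2
```

Request:
play_rows(commands=[{"tx": 0.003, "ty": 0.0005, "tz": 0, "yaw": 0, "fingers": 1}, {"tx": 0, "ty": 0, "tz": 0, "yaw": 0, "fingers": 1}])

```text
t: 21.75
tcp_pos: [0.5222, -0.1236, 0.0629]
orientation: [-3.135, -0.196, 0.007]
ft_force: [-7.4, -3.6, 4.8]
finger_gap: -0.0001
grip_force: 4.4
```

The stop is felt (7 N). I'll back off and check.

Request:
play_rows(commands=[{"tx": -0.02, "ty": -0.003, "tz": 0, "yaw": 0, "fingers": 1}, {"tx": -0.03, "ty": -0.004, "tz": 0, "yaw": 0, "fingers": 1}, {"tx": -0.03, "ty": -0.004, "tz": 0.02, "yaw": 0, "fingers": 1}, {"tx": -0.02, "ty": -0.002, "tz": 0.04, "yaw": 0, "fingers": 1}, {"tx": 0, "ty": 0, "tz": 0.045, "yaw": 0, "fingers": 1}, {"tx": 0, "ty": 0, "tz": 0.045, "yaw": 0, "fingers": 1}, {"tx": 0, "ty": 0, "tz": 0, "yaw": 0, "fingers": 1}, {"tx": 0, "ty": 0, "tz": 0, "yaw": 0, "fingers": 1}])

```text
t: 22.55
tcp_pos: [0.4251, -0.1367, 0.2144]
orientation: [3.134, 0.195, 0.005]
ft_force: [-0.0, 0.6, -0.9]
finger_gap: 0.0002
grip_force: 0.0
```

Run:
```python
from h import *
c=arm.capture("side");W=world(c);p=c["pixels"].astype(int);b,g,r=p[...,0],p[...,1],p[...,2]
for s in(1,-1):
    F=W[(W[...,1]*s>0)&(abs(W[...,1])<.32)&(W[...,0]>.42)&(W[...,0]<.6)&(r>90)&(g<r/3)&(b<r/3)&(W[...,2]>.05)&(W[...,2]<.15)]
    print(np.median(F,0),len(F))
a=cv2.resize(c["pixels"][130:380,240:440],(400,500));cv2.imwrite("pics/c7.png",a)
```

```text
[0.4964192  0.27825462 0.11943991] 39
[ 0.54395531 -0.11650083  0.11924853] 19
```

View pics/c7.png

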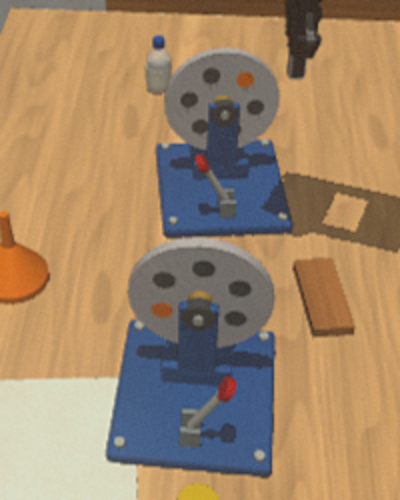

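The right flag (202,162) is fully over, the left one (227,388) is unchanged and the bystanders haven't moved.

```bash
python3 -c "
from workcell import arm
print(arm.hand_in())"
```

```text
the job is handed in; nothing more can be done
None
```

The flywheel on the robot's right has the worn bearing; I rocked both discs both ways, pushed its red flag fully over to the stop, left the other flag and the loose things as they were, and handed the job in (no verdict was returned).

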